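# Zero the bench comparator and load the die pin

## Task

Zero the bench comparator on the square master block that stands between its jaws by pressing its button fully down, and press that button only while the master is in place. Then lift the master out and stand it upright in the wooden tray, and stand the plain long round die pin upright between the comparator's jaws, down on the base, in its stead.

Things in the scene. Friction and masses are not known exactly. Their poses are not given: they have to be found in the camera images.
- comparator: Fixed bench comparator: grey base 225 x 80 x 12 mm, white readout box with a small screen and one round black button on top. Origin: underside of the base, straight below the seat's middle; +x runs from seat to readout box, z up. The seat is the base's top (z = 12 mm) between a fixed steel jaw (-x side) and a sprung one (+x side). Base: x = -60 to 165 mm; box: x = 65 to 165 mm, top z = 50 mm.
- sprung_jaw (a joint): Slide of the sprung jaw along the comparator's x, m: 0 with a 26 mm thing seated (jaw faces at x = -13 and +13 mm), -0.004 empty, +0.012 pushed back; 3 to 7 N. Jaws are 50 mm wide along y; faces upright to z = 30 mm, then sloping outward 12 mm up to z = 46 mm: a thing lowered between pushes the jaw back, and on release is pushed to the fixed jaw. Aim 0 to 5 mm towards the sprung jaw.
- zero_button (a joint): Travel of the comparator's zero button (28 mm across, pressed straight down): 0 up, 0.006 m fully down, which takes 5 N; it springs back. Its centre is at x = 135 mm, y = 0 in the comparator's frame; its top, when up, at z = 72 mm.
- master: Master block: plain steel block of square section, 26 x 26 x 90 mm tall, 0.3 to 0.65 kg, at the start standing in the comparator's seat with two sides against the jaws (same yaw as the comparator). Origin: centre of its underside, z along its length.
- pin: Die pin: plain straight round steel pin, 26 mm in diameter, 90 mm tall, its foot chamfered 2 mm, 0.25 to 0.5 kg, standing upright on the bench. Origin: centre of its underside, z along its length. Not wanted: two other round pins near it, 26 mm in diameter too, one with a 40 mm collar at its foot, one only 45 mm tall.
- tray: Fixed open wooden tray, 120 x 120 mm outside, 6 mm walls, rim 18 mm high, floor 6 mm above the bench. Origin: centre of its underside, z up.
Mind the look-alikes: they are no part of the job. Leave any red look-alike of the pin alone. What is shaped like the comparator but yellow is not meant.

How it is judged:
By the outcome, as a careful person would: the job done as asked, in the order asked, and still so for the second after the job is handed in, with the robot touching nothing.
It also fails if it takes over 72 s, if anything falls off the work surface, if the arm or the gripper's body presses on something with over 40 N, if the wrist force passes 120 N, or if a joint passes its speed limit or range.

## Robot

A 6-joint arm with a two-finger parallel gripper is mounted at the origin on the work surface. World frame = base frame: x ahead of the robot, y to its left, z up, the work surface at z = 0. Lengths are in m, angles in rad, forces in N, time in s.
With the tool pointing down it reaches from about 0.35 to 0.975 m from the base axis. Payload 4.9 kg.
Tool frame: the origin (TCP) lies on the centre line of the jaws, within the pads' length; the fingertips stand 8 mm ahead of it and the grasp point (between the pads) lies 11 mm behind it; z points along the fingers, y is the direction in which the jaws open and shut (so a half turn about z gives the same grasp; the last joint's range is limited). The gripper opens to 85 mm and grips with 20 to 120 N. Pads are 22 mm wide; open, the fingers measure 114 mm over their backs; the gripper's body (76 mm by 85 mm) begins 54 mm behind the grasp point. The pads swing forward as they close: fully open they stand 13 mm farther back than shut.
Start: joints at [1.208, 0.053, 1.613, -0, 1.476, -0.119], TCP at [0.151, 0.607, 0.239] pointing down, gripper open.
Joint ranges: [-3.01, 3.01], [-1.01, 2.22], [0.06, 2.58], [-1.02, 4.17], [0.09, 2.62], [-3.14, 3.14]. Speed limits (rad/s): [2.57, 2.57, 3.14, 3.14, 3.14, 3.14].

## Interface

Orientations are given as a rotation vector (axis times angle).
In Python, from station import get_obs, get_image, calibration, finish_job gives the robot as it stands. The module is installed in compiled form; this text tells all that it offers.
- The arm moves only by the shell command python3 -m jog 'ROWS' [FORCE]. ROWS is JSON, a list of rows, each a list of 7 numbers: the shift along the tool's x, y, z in cm, then the turn, a rotation vector about the tool's x, y, z in rad, then the closure in counts, from 0 (fully open) to 255 (shut). In form: [[dx, dy, dz, ax, ay, az, jaw], ...]. A call has 1 to 8 rows; each row is the pose to reach, as a shift and turn from the pose measured when the call began, along the tool's axes at that moment; what a row does not reach only later rows make up. A row lasts 1/12 s, in which the tool goes at most 41.7 mm and 7.16 degrees, less where a joint would pass 70% of its speed; a pose out of reach is approached as far as the arm can. A call with a gripper value outside its range is refused whole. The fingers move at their own pace and stop on an object; FORCE is the grip in N (left out, the last holds). Time passes only in rows, so rows that repeat a pose let the fingers close. It gives the time, the measured TCP pose, the force and the opening at its end, in the units of the state.
- get_obs(): the state, without advancing time (a new reading comes with each control period).
- get_image(name): name is "scene" or "top" or "wrist"; returns the picture (400x640x3 uint8, red, green, blue); there is no depth.
- calibration(name): a dict with "vfov" (degrees; the focal length in pixels is half the picture's height over the tangent of half this angle, whatever the lens; pixels are square), "cx", "cy" (the principal point, pixels), "dist_coeffs" ([k1, k2, p1, p2, k3] as OpenCV has them; the pictures are not rectified), "R" (3x3) and "t" (3): a world point X has camera coordinates R X + t. Camera axes: x right, y down, z forward; pixel columns grow to the right and rows downward; lengths in m; the calibration is good to about 2 mm. A picture is of the moment at which its call begins: read the wrist's pose just before it. calibration takes no time and is no camera call; for the wrist camera it gives the pose at the moment of the call.
- finish_job(): hands the job in, once; it reports no verdict.
The state is a dict: "t": time; "q": joint angles; "dq": joint speeds; "effort": joint torques, N m; "tool_pos": TCP position; "tool_rot": TCP orientation; "contact_force": force on the tool from outside, world axes, zero at the start; "wrist_torque": the same for the moment, N m; "opening": finger opening in m.
Only numpy, scipy, OpenCV 4.12 (cv2) and the standard library are available. Lean on these libraries where they do the work, as an engineer would, in place of code of your own. Each camera call takes 0.05 s, during which the arm holds its last target. There are 200 camera calls.

## Working session

There is one attempt and no reset: what is moved stays moved. The work goes in short steps, Python scripts to look and compute and a shell command to move; the robot and the scene stay as the last step left them, time stands still between calls to the robot, and variables do not carry over. Pictures are saved under pics/ and viewed, about 8 in all and at most 12, crops included, and the job is handed in when it is done.

```bash
mkdir -p pics
python3 - <<'E'
from station import *
import cv2,numpy as np
o=get_obs();print(o)
for n in("scene","top"):
    im=get_image(n);cv2.imwrite(f"pics/{n}0.png",im[...,::-1])
    c=calibration(n);print(n,c)
E
```

```text
{'t': 0.0, 'q': array([ 1.20800608e+00,  5.33787460e-02,  1.61431236e+00,  6.13822510e-06,
        1.47602739e+00, -1.19001751e-01]), 'dq': array([-0.00122941,  0.00028431, -0.0017495 , -0.00043596,  0.00126046,
       -0.00064823]), 'effort': array([ 1.54421876e-03, -3.93671572e+01, -3.70179927e+01, -1.34242509e-05,
        6.82651356e-03, -8.07583206e-06]), 'tool_pos': array([0.15063986, 0.60593396, 0.23803849]), 'tool_rot': array([-0.38193279, -3.11777126,  0.00324002]), 'contact_force': array([ 0.10022739, -0.06396055,  0.66760586]), 'wrist_torque': array([ 0.04685867, -0.04474352, -0.01001514]), 'opening': 0.08513038557762283}
scene {'vfov': 52.58559464955428, 'cx': 318.77286223758927, 'cy': 202.24215804194918, 'dist_coeffs': array([-0.04578,  0.     ,  0.     ,  0.     ,  0.     ]), 'R': array([[ 0.30615173,  0.95187859, -0.01408092],
       [ 0.59553637, -0.20303938, -0.77724606],
       [-0.74270286,  0.22956953, -0.62903918]]), 't': array([-0.16752032, -0.18903098,  1.17010577])}
top {'vfov': 55.55584004283413, 'cx': 314.8335211659373, 'cy': 204.74806076909155, 'dist_coeffs': array([-0.01624525,  0.        ,  0.        ,  0.        ,  0.        ]), 'R': array([[ 0.00779552, -0.99982291,  0.01712839],
       [-0.99251794, -0.00982351, -0.12170308],
       [ 0.12184979, -0.0160515 , -0.99241875]]), 't': array([0.01139206, 0.44202839, 0.88555382])}
```

View pics/scene0.png

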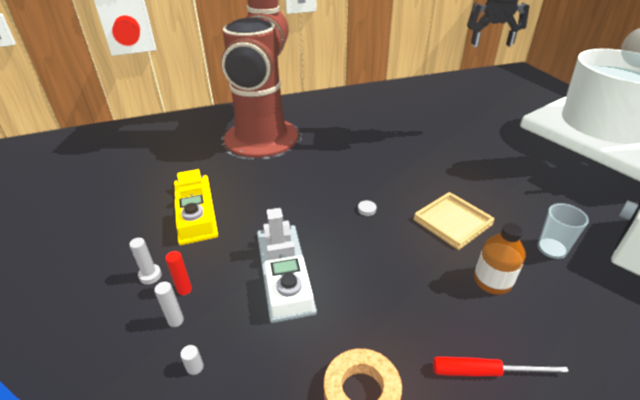

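View pics/top0.png

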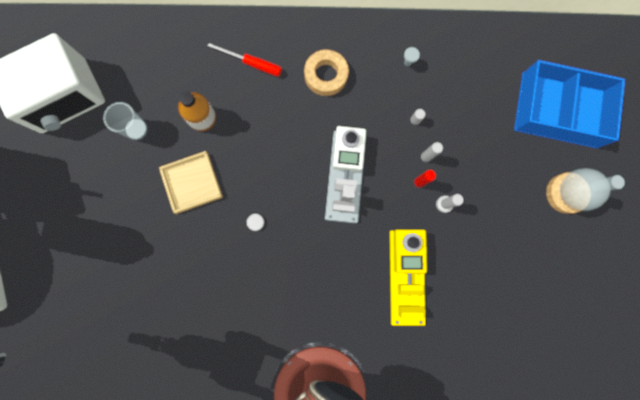

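Scene: white comparator at scene (285,270) / top (347,175), with the yellow one excluded; tray at scene (454,219) / top (191,182). Pin candidates: collared at scene (143,260) / top (450,203); red at (178,273) / (425,178); plain long at (170,305) / (431,153); short at (192,360) / (418,117). The plain long one fits. I'll confirm it in a crop.

```bash
cat > h.py <<'E'
from station import *
import cv2,numpy as np
from scipy.spatial.transform import Rotation as Rot
def cam(n,c=None):
    c=c or calibration(n);f=200/np.tan(np.radians(c["vfov"]/2))
    return np.array([[f,0,c["cx"]],[0,f,c["cy"]],[0,0,1]]),c["dist_coeffs"],c["R"],c["t"]
def onplane(n,uv,z,c=None):
    K,d,R,t=cam(n,c);p=cv2.undistortPoints(np.array(uv,float).reshape(-1,1,2),K,d)[:,0]
    r=np.c_[p,np.ones(len(p))]@R;o=-R.T@t
    return o+r*((z-o[2])/r[:,2])[:,None]
def proj(n,X,c=None):
    K,d,R,t=cam(n,c);return cv2.projectPoints(np.array(X,float).reshape(-1,3),cv2.Rodrigues(R)[0],t,K,d)[0][:,0]
def move(target,yaw=None):  # report shift in tool axes (cm) and turn
    o=get_obs();R=Rot.from_rotvec(o["tool_rot"]);print("pos",o["tool_pos"].round(4),"t",o["t"])
    print("shift cm",(R.inv().apply(np.array(target)-o["tool_pos"])*100).round(2))
    if yaw is not None:  # tool down, tool y axis (jaw) heading yaw in world
        best=None
        for k in(0,np.pi):
            y=np.array([np.cos(yaw+k),np.sin(yaw+k),0]);z=np.array([0,0,-1.]);T=Rot.from_matrix(np.c_[np.cross(y,z),y,z])
            print("turn",(R.inv()*T).as_rotvec().round(3))
E
python3 - <<'E'
from h import *
a=cv2.imread("pics/top0.png");b=cv2.imread("pics/scene0.png")
A=cv2.resize(a[110:235,310:470],None,fx=4,fy=4,interpolation=2)[:500]
B=cv2.resize(b[225:380,120:220],None,fx=3.0,fy=3.0)[:500,:160*3]
im=np.zeros((500,800,3),np.uint8);A=cv2.resize(A,(500,390));B=B[:465];im[:390,:500]=A;im[:465,500:800]=B[:, :300]
cv2.imwrite("pics/c1.png",im)
# tray
hsv=cv2.cvtColor(a,cv2.COLOR_BGR2HSV)
def cs(m):return sorted(cv2.findContours(m,0,2)[0],key=cv2.contourArea)[::-1]
m=cv2.inRange(hsv,(8,50,90),(30,255,255));m[:, :150]=0;m[:145]=0;m[:,230:]=0;m[220:]=0
r=cv2.minAreaRect(cs(m)[0]);print("tray",r,onplane("top",[r[0]],.018))
bx=onplane("top",cv2.boxPoints(r),.018);print(bx.round(3))
# white/grey comparator
g=cv2.cvtColor(a,cv2.COLOR_BGR2GRAY);m=((g>90)*255).astype(np.uint8);m[:,:315]=0;m[:,380:]=0;m[:115]=0;m[235:]=0
c=cs(m)[0];p=cv2.approxPolyDP(c,3,True)[:,0];print(np.c_[p,onplane("top",p,.012)[:,:2].round(3)])
# button
m=((g<75)*255).astype(np.uint8);s=np.zeros_like(m);s[126:148,340:362]=m[126:148,340:362]
for c in cs(s)[:3]:
  M=cv2.moments(c)
  if M["m00"]>20:
    u=(M["m10"]/M["m00"],M["m01"]/M["m00"]);print("btn",u,M["m00"],onplane("top",[u],.072))
E
```

```text
tray ((189.85000610351562, 182.05001831054688), (51.861351013183594, 52.810035705566406), 71.56504821777344) [[0.49567865 0.31998844 0.018     ]]
[[0.535 0.403 0.018]
 [0.578 0.283 0.018]
 [0.457 0.238 0.018]
 [0.415 0.357 0.018]]
[[ 3.37e+02  1.25e+02  6.46e-01 -3.90e-02]
 [ 3.32e+02  1.34e+02  6.23e-01 -2.70e-02]
 [ 3.24e+02  2.19e+02  4.09e-01 -8.00e-03]
 [ 3.56e+02  2.23e+02  4.00e-01 -8.50e-02]
 [ 3.66e+02  1.29e+02  6.37e-01 -1.12e-01]]
btn (351.2933333333333, 137.01) 50.0 [[ 0.59691621 -0.06805411  0.072     ]]
```

View pics/c1.png

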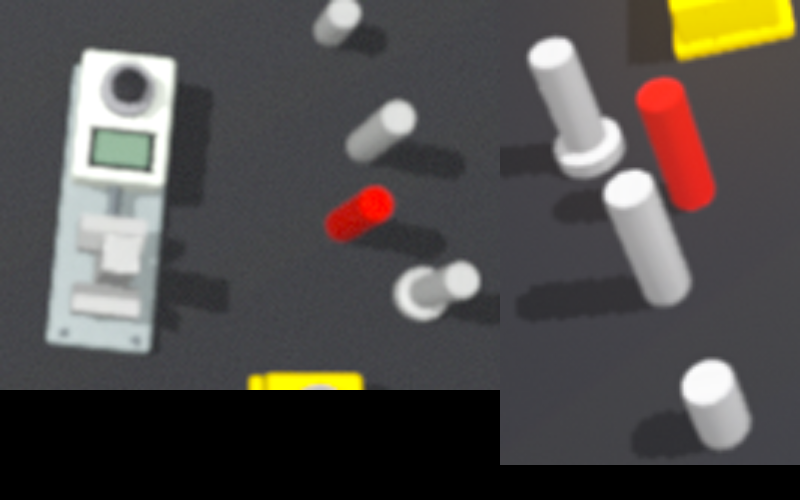

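The crop confirms the plain long pin: crop (398,117) is top (437,147), with no collar, full length and grey. The master stands in the comparator at top (349,191). Now I'll work out positions and the first move.

Run:
```python
from h import *
for n,u,z in[("pin",(437.4,147.5),.09),("pinfoot",(426,157),.013),("red",(431,175),.09),("collar",(457.5,200),.09),("short",(420,114.5),.045),("master",(349,190.8),.102)]:
    print(n,onplane("top",[u],z).round(3))
for u in[(548,54),]: pass
print("pin scene",onplane("scene",[(120+132/3,225+188/3)],.09))
c=calibration("wrist");o=get_obs();R=Rot.from_rotvec(o["tool_rot"])
print("cam in tool",R.inv().apply(-c["R"].T@c["t"]-o["tool_pos"]),(R.inv().as_matrix()@c["R"].T).round(2),c["vfov"])
move([.50,-.06,.25],-.112+np.pi/2)
```

```text
pin [[ 0.569 -0.264  0.09 ]]
pinfoot [[ 0.566 -0.261  0.013]]
red [[ 0.505 -0.247  0.09 ]]
collar [[ 0.448 -0.306  0.09 ]]
short [[ 0.664 -0.24   0.045]]
master [[ 0.465 -0.059  0.102]]
pin scene [[ 0.57082632 -0.26140717  0.09      ]]
cam in tool [ 0.07967663  0.00030738 -0.13603488] [[-0.   -0.95 -0.31]
 [ 1.   -0.    0.  ]
 [-0.   -0.31  0.95]] 58.56741482444513
pos [0.1507 0.606  0.2382] t 0.1
shift cm [-49.98 -56.2   -1.09]
turn [-0.002 -0.    -0.132]
turn [-1.00e-03  3.00e-03  3.01e+00]
```

```bash
python3 -m jog '[[-50,-56,-1,0,0,-0.13,255],[-50,-56,-1,0,0,-0.13,255],[-50,-56,-1,0,0,-0.13,255],[-50,-56,-1,0,0,-0.13,255],[-50,-56,-1,0,0,-0.13,255],[-50,-56,-1,0,0,-0.13,255],[-50,-56,-1,0,0,-0.13,255],[-50,-56,-1,0,0,-0.13,255]]' 60; python3 -c "
from h import *
move([.50,-.06,.25],-.112+np.pi/2)"
```

```text
t: 0.77
tool_pos: [0.3062, 0.3097, 0.2432]
tool_rot: [-0.177, -3.136, 0.003]
contact_force: [0.8, 0.5, 0.3]
opening: 0.0001
pos [0.3062 0.3097 0.2432] t 0.7667
shift cm [-23.42 -34.55  -0.62]
turn [-0.002 -0.001 -0.001]
turn [-1.000e-03  3.000e-03  3.141e+00]
```

```bash
python3 -m jog '[[-23.4,-34.5,-0.6,0,0,0,255],[-23.4,-34.5,-0.6,0,0,0,255],[-23.4,-34.5,-0.6,0,0,0,255],[-23.4,-34.5,-0.6,0,0,0,255],[-23.4,-34.5,-0.6,0,0,0,255],[-23.4,-34.5,-0.6,0,0,0,255],[-23.4,-34.5,-0.6,0,0,0,255],[-23.4,-34.5,-0.6,0,0,0,255]]' >/dev/null; python3 -c "
from h import *
move([.50,-.06,.25],-.112+np.pi/2)"
```

```text
pos [0.4606 0.014  0.2483] t 1.4333
shift cm [-4.75 -6.9  -0.16]
turn [-0.002 -0.    -0.002]
turn [-1.00e-03  3.00e-03  3.14e+00]
```

```bash
python3 -m jog '[[-4.7,-6.9,-0.2,0,0,0,255],[-4.7,-6.9,-0.2,0,0,0,255],[-4.7,-6.9,-0.2,0,0,0,255],[-4.7,-6.9,-0.2,0,0,0,255],[-4.7,-6.9,-0.2,0,0,0,255]]' >/dev/null
python3 - <<'E'
from h import *
import pickle
c=calibration("wrist");im=get_image("wrist")[...,::-1];cv2.imwrite("pics/w1.png",im);pickle.dump(c,open("w1.pkl","wb"))
print(get_obs()["tool_pos"])
e=np.array([np.cos(-.112),np.sin(-.112)]);O=np.array([.463,-.053])
for n,x,y,z in[("btn",.135,0,.072),("c1",-.06,.04,.012),("c2",-.06,-.04,.012),("master",0,0,.102)]:
    X=[*(O+x*e+y*np.array([-e[1],e[0]])),z];print(n,proj("wrist",[X],c).round(1))
E
```

```text
[ 0.49895196 -0.05916006  0.24986603]
btn [[321.8 270. ]]
c1 [[361.7  64.3]]
c2 [[281.   64.5]]
master [[322.  138.3]]
```

View pics/w1.png

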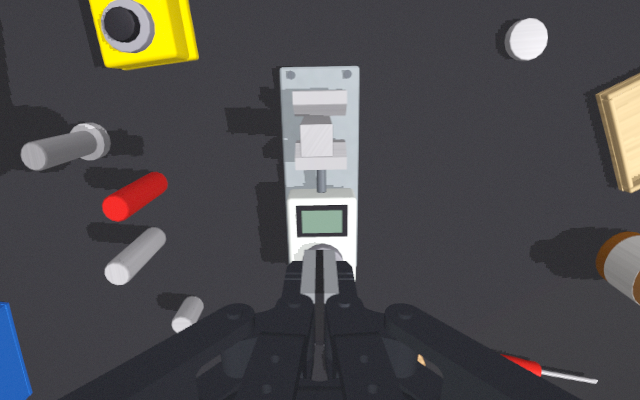

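The wrist view shows the base's near end at corners (281,68) and (358,67), the master's top centred at about (316.5,139.5), and the button under the fingers at about (321,255). The prediction was within a few mm. The plain pin's top is at (120,269).

Run:
```python
from h import *
import pickle
c=pickle.load(open("w1.pkl","rb"))
g=cv2.imread("pics/w1.png",0)
print("ends",onplane("wrist",[(281,67.5),(358,66.5)],.012,c).round(4))
print("box edge",onplane("wrist",[(289,192),(354,190)],.05,c).round(4))
print("master",onplane("wrist",[(316.5,139.5)],.102,c).round(4),"corners",onplane("wrist",[(301,124.5),(332,123),(333,155),(301,156)],.102,c).round(4))
print("pin",onplane("wrist",[(120,270)],.09,c).round(4))
move([.5965,-.0685,.088],-.112+np.pi/2)
```

```text
ends [[ 0.4018 -0.0865  0.012 ]
 [ 0.4096 -0.0104  0.012 ]]
box edge [[ 0.5197 -0.0918  0.05  ]
 [ 0.525  -0.0279  0.05  ]]
master [[ 0.4635 -0.0575  0.102 ]] corners [[ 0.4503 -0.0682  0.102 ]
 [ 0.4519 -0.0439  0.102 ]
 [ 0.4774 -0.0457  0.102 ]
 [ 0.4753 -0.0715  0.102 ]]
pin [[ 0.5666 -0.2592  0.09  ]]
pos [ 0.499  -0.0592  0.2499] t 1.9
shift cm [-9.82  0.19 16.17]
turn [-0.001 -0.002 -0.001]
turn [-2.000e-03  2.000e-03  3.141e+00]
```

```bash
python3 -m jog '[[-3.3,0.1,3,0,0,-0.01,255],[-6.6,0.2,6,0,0,-0.01,255],[-9.9,0.2,9,0,0,-0.01,255],[-9.9,0.2,12,0,0,-0.01,255],[-9.9,0.2,14,0,0,-0.01,255],[-9.9,0.2,16,0,0,-0.01,255],[-9.9,0.2,16.2,0,0,-0.01,255],[-9.9,0.2,16.2,0,0,-0.01,255]]'
```

```text
t: 2.57
tool_pos: [0.5958, -0.0668, 0.0863]
tool_rot: [-0.158, -3.133, 0.001]
contact_force: [-0.3, -0.3, 1.0]
opening: 0.0001
```

Run:
```python
from h import *
c=calibration("wrist");im=get_image("wrist")[...,::-1];s=get_image("scene")[...,::-1]
A=im[150:350,180:460];B=cv2.resize(s[190:330,230:350],None,fx=3,fy=3)
o=np.zeros((420,760,3),np.uint8);o[:200*360//280 if 0 else 200,:280]=A;o[:420,400:760]=B;cv2.imwrite("pics/b1.png",o);move([.598,-.0685,.08])
```

```text
pos [ 0.598  -0.0678  0.0895] t 2.6667
shift cm [-0.   -0.07  0.95]
```

View pics/b1.png

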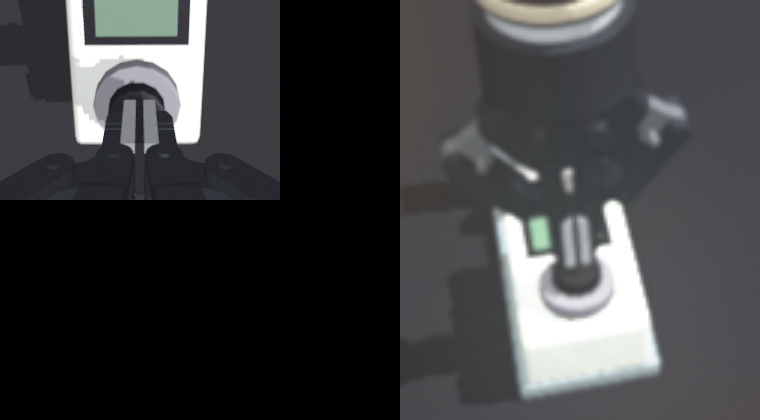

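The closed fingertips stand over the black button in both views (crop 136,95 and 577,262). I'll press in steps.

```bash
python3 -m jog '[[0,0,0.5,0,0,0,255],[0,0,0.8,0,0,0,255],[0,0,1.0,0,0,0,255],[0,0,1.1,0,0,0,255],[0,0,1.2,0,0,0,255],[0,0,1.2,0,0,0,255],[0,0,1.2,0,0,0,255]]'; python3 -c "
from h import *
move([.598,-.0685,.074])"
```

```text
t: 3.25
tool_pos: [0.5984, -0.0679, 0.0781]
tool_rot: [0.16, 3.136, -0.002]
contact_force: [-0.1, 0.5, 2.9]
opening: -0.0004
pos [ 0.5984 -0.0679  0.0781] t 3.25
shift cm [ 0.04 -0.06  0.41]
```

```bash
python3 -m jog '[[0,0,0.2,0,0,0,255],[0,0,0.3,0,0,0,255],[0,0,0.4,0,0,0,255],[0,0,0.45,0,0,0,255],[0,0,0.45,0,0,0,255],[0,0,0.45,0,0,0,255]]'; python3 -m jog '[[0,0,0.05,0,0,0,255],[0,0,0.1,0,0,0,255],[0,0,0.1,0,0,0,255],[0,0,0.1,0,0,0,255]]'
```

```text
t: 3.75
tool_pos: [0.5986, -0.0679, 0.074]
tool_rot: [0.16, 3.136, -0.002]
contact_force: [-1.7, 1.6, 5.9]
opening: -0.0002
t: 4.08
tool_pos: [0.5986, -0.0679, 0.074]
tool_rot: [0.16, 3.136, -0.002]
contact_force: [-3.1, 0.9, 9.0]
opening: -0.0004
```

The button bottomed out: TCP stopped at z = 0.0740 (tip 0.066) while force rose from 5.9 to 9 N. Next I'll rise and go over the master.

```bash
python3 -m jog '[[0,0,-3,0,0,0,255],[0,0,-7,0,0,0,255],[0,0,-11,0,0,0,200],[4,0,-12,0,0,0,100],[8,0,-12,0,0,0,0],[12,0,-12,0,0,0,0],[13.4,0.5,-12,0,0,0,0],[13.4,0.5,-12,0,0,0,0]]'
python3 - <<'E'
from h import *
move([.4635,-.0575,.068],-.102+np.pi/2)
E
```

```text
t: 4.75
tool_pos: [0.4628, -0.0484, 0.1924]
tool_rot: [-0.16, -3.137, 0.002]
contact_force: [0.4, 0.4, -0.0]
opening: 0.0721
pos [ 0.4628 -0.0484  0.1924] t 4.75
shift cm [-0.17 -0.88 12.44]
turn [-0.001 -0.     0.   ]
turn [ 0.000e+00 -2.000e-03 -3.141e+00]
```

```bash
python3 -m jog '[[-0.1,-0.9,3,0,0,0,0],[-0.1,-0.9,6,0,0,0,0],[-0.1,-0.9,9,0,0,0,0],[-0.1,-0.9,11,0,0,0,0],[-0.1,-0.9,12,0,0,0,0],[-0.1,-0.9,12.4,0,0,0,0],[-0.1,-0.9,12.4,0,0,0,0]]'
python3 - <<'E'
from h import *
im=get_image("wrist")[...,::-1];cv2.imwrite("pics/g1.png",im[60:380,160:480]);move([.4635,-.0575,.068],-.102+np.pi/2)
E
```

```text
t: 5.33
tool_pos: [0.4629, -0.0576, 0.0678]
tool_rot: [-0.16, -3.136, 0.002]
contact_force: [-0.1, -0.4, 0.3]
opening: 0.0853
pos [ 0.4637 -0.0578  0.069 ] t 5.3833
shift cm [0.02 0.03 0.1 ]
turn [-0.002  0.001  0.   ]
turn [-1.000e-03 -3.000e-03 -3.141e+00]
```

View pics/g1.png

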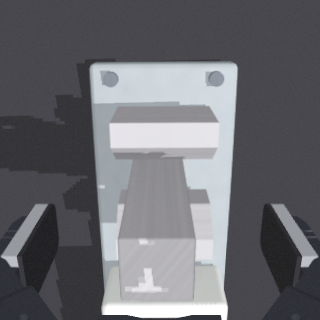

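The master (crop 158,240) is centred between the open fingers (45 and 272). Closing.

```bash
python3 -m jog '[[0,0,0,0,0,0,255],[0,0,0,0,0,0,255],[0,0,0,0,0,0,255],[0,0,0,0,0,0,255],[0,0,0,0,0,0,255],[0,0,0,0,0,0,255],[0,0,0,0,0,0,255],[0,0,0,0,0,0,255]]' 70;  python3 -m jog '[[0,0,-0.5,0,0,0,255],[0,0,-2,0,0,0,255],[0,0,-4,0,0,0,255],[0,0,-7,0,0,0,255],[0,0,-10,0,0,0,255],[0,0,-13,0,0,0,255],[0,0,-13,0,0,0,255]]'
python3 - <<'E'
from h import *
move([.496,.32,.20],-.102+np.pi/2)
E
```

```text
t: 6.05
tool_pos: [0.4641, -0.0582, 0.0698]
tool_rot: [0.159, 3.136, -0.004]
contact_force: [-1.3, -1.8, 5.1]
opening: 0.0249
t: 6.63
tool_pos: [0.4665, -0.0583, 0.2053]
tool_rot: [0.159, 3.127, -0.006]
contact_force: [2.3, -0.4, -3.9]
opening: 0.0255
pos [ 0.4665 -0.0583  0.2053] t 6.6333
shift cm [ 0.9  37.94  0.4 ]
turn [-0.003  0.011  0.001]
turn [-0.017 -0.005 -3.141]
```

```bash
python3 -m jog '[[0.3,4,0,0,0.01,0,255],[0.6,8,0,0,0.01,0,255],[0.9,12,0,0,0.01,0,255],[0.9,16,0,0,0.01,0,255],[0.9,20,0,0,0.01,0,255],[0.9,24,0,0,0.01,0,255],[0.9,28,0,0,0.01,0,255],[0.9,32,0,0,0.01,0,255]]'
python3 - <<'E'
from h import *
move([.496,.32,.064],-.102+np.pi/2)
E
```

```text
t: 7.3
tool_pos: [0.4879, 0.2625, 0.2003]
tool_rot: [-0.159, -3.133, 0.008]
contact_force: [1.3, -0.6, -5.1]
opening: 0.0254
pos [0.4879 0.2625 0.2003] t 7.3
shift cm [-0.28  5.88 13.6 ]
turn [-0.006 -0.004  0.001]
turn [ 0.007 -0.009 -3.141]
```

```bash
python3 -m jog '[[-0.3,3,0,-0.006,-0.004,0,255],[-0.3,5.9,2,-0.006,-0.004,0,255],[-0.3,5.9,5,-0.006,-0.004,0,255],[-0.3,5.9,8,-0.006,-0.004,0,255],[-0.3,5.9,11,-0.006,-0.004,0,255],[-0.3,5.9,12,-0.006,-0.004,0,255],[-0.3,5.9,12,-0.006,-0.004,0,255],[-0.3,5.9,12,-0.006,-0.004,0,255]]'
python3 - <<'E'
from h import *
im=get_image("top")[...,::-1];cv2.imwrite("pics/t1.png",cv2.resize(im[130:250,130:260],None,fx=4,fy=4))
move([.496,.32,.064],-.102+np.pi/2)
E
```

```text
t: 7.97
tool_pos: [0.4953, 0.3198, 0.0785]
tool_rot: [-0.159, -3.135, 0.001]
contact_force: [-0.1, 0.3, -5.2]
opening: 0.0251
pos [0.4968 0.3205 0.0807] t 8.0167
shift cm [ 0.08 -0.06  1.67]
turn [0.001 0.001 0.   ]
turn [-1.000e-03  2.000e-03 -3.141e+00]
```

View pics/t1.png

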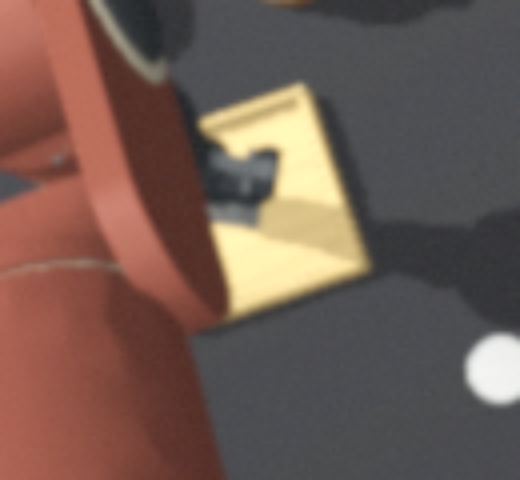

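The gripper hangs over the tray's middle (crop 240,200), between tray edges at about (200,120) and (370,270). I'll lower and watch the force.

```bash
python3 -m jog '[[0,0,0.5,0,0,0,255],[0,0,1,0,0,0,255],[0,0,1.3,0,0,0,255],[0,0,1.5,0,0,0,255],[0,0,1.6,0,0,0,255],[0,0,1.6,0,0,0,255],[0,0,1.6,0,0,0,255]]'; python3 -c "
from h import *
move([.496,.32,.064],-.102+np.pi/2)"
```

```text
t: 8.6
tool_pos: [0.4969, 0.3205, 0.0648]
tool_rot: [0.159, 3.137, 0.002]
contact_force: [-0.8, 0.6, -5.9]
opening: 0.0247
pos [0.4969 0.3205 0.0648] t 8.6
shift cm [ 0.08 -0.06  0.08]
turn [0.001 0.001 0.   ]
turn [-1.000e-03  2.000e-03 -3.141e+00]
```

```bash
python3 -m jog '[[0,0,0.1,0,0,0,255],[0,0,0.15,0,0,0,255],[0,0,0.2,0,0,0,255],[0,0,0.2,0,0,0,255]]'
```

```text
t: 8.93
tool_pos: [0.4973, 0.3207, 0.0643]
tool_rot: [0.159, 3.136, 0.002]
contact_force: [-4.0, -2.6, 4.1]
opening: 0.0252
```

Contact with the floor (−5.9 → +4.1 N). Releasing and rising.

```bash
python3 -m jog '[[0,0,-0.05,0,0,0,140],[0,0,-0.05,0,0,0,120],[0,0,-0.05,0,0,0,60],[0,0,-0.05,0,0,0,0],[0,0,-0.05,0,0,0,0],[0,0,-0.05,0,0,0,0]]'; python3 -m jog '[[0,0,-3,0,0,0,0],[0,0,-7,0,0,0,0],[0,0,-11,0,0,0,0],[0,0,-14,0,0,0,0],[0,0,-14,0,0,0,0]]';python3 - <<'E'
from h import *
# pin grasp yaw: pin (.567,-.260), neighbours red (.505,-.247), short (.664,-.24), collar; jaw axis ~ along world y
move([.567,-.260,.2],-.102+np.pi/2)
E
```

```text
t: 9.43
tool_pos: [0.4974, 0.3207, 0.0647]
tool_rot: [0.159, 3.136, 0.002]
contact_force: [0.2, 0.2, 0.8]
opening: 0.0852
t: 9.85
tool_pos: [0.501, 0.3224, 0.2141]
tool_rot: [0.158, 3.123, 0.013]
contact_force: [0.5, 0.8, 0.3]
opening: 0.0852
pos [0.501  0.3224 0.2141] t 9.85
shift cm [-12.44 -57.29   1.05]
turn [0.009 0.014 0.001]
turn [-0.022  0.015 -3.141]
```

```bash
python3 -m jog '[[-12.4,-57.3,0,0,0.01,0,0],[-12.4,-57.3,0,0,0.01,0,0],[-12.4,-57.3,0,0,0.01,0,0],[-12.4,-57.3,0,0,0.01,0,0],[-12.4,-57.3,0,0,0.01,0,0],[-12.4,-57.3,0,0,0.01,0,0],[-12.4,-57.3,0,0,0.01,0,0],[-12.4,-57.3,0,0,0.01,0,0]]' >/dev/null
python3 - <<'E'
from h import *
move([.555,-.260,.24],-.102+np.pi/2)
im=get_image("top")[...,::-1];cv2.imwrite("pics/t2.png",cv2.resize(im[130:250,130:260],None,fx=4,fy=4))
E
```

```text
pos [ 0.5364 -0.0124  0.2079] t 10.5167
shift cm [ -4.37 -24.42  -3.42]
turn [0.009 0.005 0.001]
turn [-0.007  0.015 -3.141]
```

View pics/t2.png

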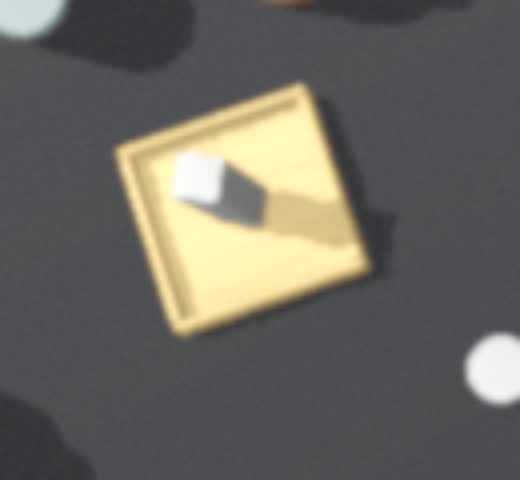

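The master stands upright in the tray (top at crop (200,178), foot near (250,215), close to the tray's middle). On to the pin.

```bash
python3 -m jog '[[-4.4,-24.4,-3.4,0.009,0.005,0,0],[-4.4,-24.4,-3.4,0.009,0.005,0,0],[-4.4,-24.4,-3.4,0.009,0.005,0,0],[-4.4,-24.4,-3.4,0.009,0.005,0,0],[-4.4,-24.4,-3.4,0.009,0.005,0,0],[-4.4,-24.4,-3.4,0.009,0.005,0,0],[-4.4,-24.4,-3.4,0.009,0.005,0,0],[-4.4,-24.4,-3.4,0.009,0.005,0,0]]' >/dev/null
python3 - <<'E'
from h import *
import pickle
c=calibration("wrist");im=get_image("wrist")[...,::-1];cv2.imwrite("pics/w2.png",im);pickle.dump(c,open("w2.pkl","wb"))
print(proj("wrist",[[.567,-.26,.09],[.567,-.26,0]],c))
move([.567,-.260,.058],-.102+np.pi/2)
E
```

```text
[[331.94490676 193.68754433]
 [329.52322151 168.6386727 ]]
pos [ 0.5546 -0.2671  0.241 ] t 11.2833
shift cm [-1.15  0.92 18.29]
turn [-0.004  0.    -0.007]
turn [0.    0.007 3.134]
```

View pics/w2.png

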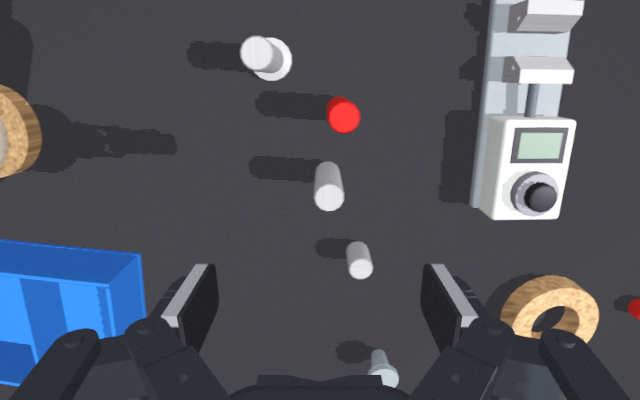

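The view shows the plain pin at (329,193), red at (344,115) and short at (359,260); prediction was within 3 px. Target is (0.567, −0.2625), and the finger paths at ±y are clear.

```bash
python3 -m jog '[[-1.15,0.67,4,0,0,0,0],[-1.15,0.67,8,0,0,0,0],[-1.15,0.67,12,0,0,0,0],[-1.15,0.67,15,0,0,0,0],[-1.15,0.67,17,0,0,0,0],[-1.15,0.67,18.3,0,0,0,0],[-1.15,0.67,18.3,0,0,0,0],[-1.15,0.67,18.3,0,0,0,0]]'
python3 - <<'E'
from h import *
im=get_image("wrist")[...,::-1];cv2.imwrite("pics/g2.png",im[60:400,130:510])
move([.567,-.2625,.058],-.102+np.pi/2)
E
```

```text
t: 11.95
tool_pos: [0.5668, -0.2612, 0.058]
tool_rot: [-0.169, -3.137, 0.006]
contact_force: [0.6, 0.4, -0.1]
opening: 0.0854
pos [ 0.5678 -0.2621  0.0595] t 12.0
shift cm [ 0.07 -0.05  0.15]
turn [-0.005  0.002 -0.006]
turn [0.004 0.008 3.135]
```

View pics/g2.png

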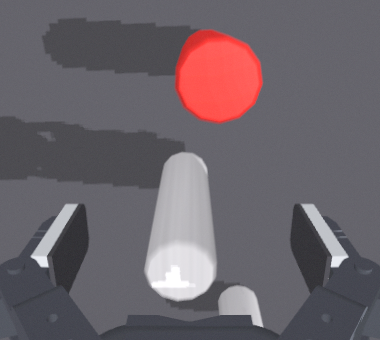

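The pin stands between the fingers, about 8 px (3 mm) towards −y. Checking x with a ray before closing.

```bash
python3 - <<'E'
from h import *
print(onplane("wrist",[(311,330)],.09))
move([.567,-.265,.058],-.102+np.pi/2)
E
python3 -m jog '[[0,-0.3,0.1,0,0,0,0],[0,-0.3,0.1,0,0,0,0],[0,-0.3,0.1,0,0,0,0]]'
```

```text
[[ 0.57225411 -0.2649788   0.09      ]]
pos [ 0.5678 -0.2621  0.0595] t 12.0
shift cm [ 0.05 -0.29  0.15]
turn [-0.005  0.002 -0.006]
turn [0.004 0.008 3.135]
t: 12.25
tool_pos: [0.5685, -0.2659, 0.0606]
tool_rot: [0.17, 3.132, -0.011]
contact_force: [-0.7, 0.6, 0.2]
opening: 0.0856
```

```bash
python3 -m jog '[[-0.25,0.05,0.2,0,0,0,0],[-0.25,0.05,0.2,0,0,0,0],[-0.25,0.05,0.2,0,0,0,0]]';python3 -c "
from h import *
move([.5705,-.265,.058],-.102+np.pi/2)"
```

```text
t: 12.5
tool_pos: [0.5714, -0.2658, 0.0589]
tool_rot: [0.17, 3.131, -0.011]
contact_force: [0.0, 0.5, 0.5]
opening: 0.0853
pos [ 0.5714 -0.2658  0.0589] t 12.5
shift cm [0.1  0.07 0.09]
turn [-0.007  0.006 -0.007]
turn [0.009 0.011 3.135]
```

```bash
python3 -m jog '[[0.05,0.05,0.1,-0.007,0.006,-0.007,0],[0.05,0.05,0.1,-0.007,0.006,-0.007,0],[0.05,0.05,0.1,-0.007,0.006,-0.007,255],[0.05,0.05,0.1,-0.007,0.006,-0.007,255],[0.05,0.05,0.1,-0.007,0.006,-0.007,255],[0.05,0.05,0.1,-0.007,0.006,-0.007,255],[0.05,0.05,0.1,-0.007,0.006,-0.007,255],[0.05,0.05,0.1,-0.007,0.006,-0.007,255]]' 70; python3 -m jog '[[0,0,0,0,0,0,255],[0,0,0,0,0,0,255],[0,0,0,0,0,0,255]]';python3 -c "
from h import *
move([.5705,-.265,.058],-.102+np.pi/2)"
```

```text
t: 13.17
tool_pos: [0.5711, -0.2653, 0.0581]
tool_rot: [0.16, 3.137, 0.0]
contact_force: [0.0, 0.4, 1.3]
opening: 0.0247
t: 13.42
tool_pos: [0.5711, -0.2652, 0.058]
tool_rot: [0.159, 3.137, 0.0]
contact_force: [0.2, -0.0, 0.4]
opening: 0.0248
pos [ 0.5711 -0.2652  0.058 ] t 13.4167
shift cm [0.06 0.02 0.  ]
turn [0. 0. 0.]
turn [-0.     0.    -3.141]
```

```bash
python3 -m jog '[[0,0,-2,0,0,0,255],[0,0,-5,0,0,0,255],[0,0,-9,0,0,0,255],[0,0,-13,0,0,0,255],[0,0,-15,0,0,0,255],[0,0,-15,0,0,0,255]]';python3 -c "
from h import *
move([.468,-.056,.2],-.102+np.pi/2)"
```

```text
t: 13.92
tool_pos: [0.5737, -0.2669, 0.2152]
tool_rot: [0.159, 3.127, -0.008]
contact_force: [0.6, -1.0, -2.0]
opening: 0.0247
pos [ 0.5737 -0.2669  0.2152] t 13.9167
shift cm [12.67 19.92  1.29]
turn [-0.005  0.01   0.001]
turn [-0.016 -0.008 -3.141]
```

```bash
python3 -m jog '[[2,3.2,0,-0.005,0.01,0,255],[4,6.4,0,-0.005,0.01,0,255],[6.3,10,0,-0.005,0.01,0,255],[8.4,13.2,0.5,-0.005,0.01,0,255],[10.5,16.6,1,-0.005,0.01,0,255],[12.7,19.9,1.3,-0.005,0.01,0,255],[12.7,19.9,1.3,-0.005,0.01,0,255],[12.7,19.9,1.3,-0.005,0.01,0,255]]';python3 -c "
from h import *
move([.468,-.056,.14],-.102+np.pi/2)"
```

```text
t: 14.58
tool_pos: [0.4654, -0.0542, 0.1967]
tool_rot: [-0.154, -3.134, -0.001]
contact_force: [0.1, -0.4, -1.4]
opening: 0.0245
pos [ 0.4654 -0.0542  0.1967] t 14.5833
shift cm [-0.3  -0.16  5.67]
turn [ 0.001 -0.004  0.003]
turn [ 6.000e-03  1.000e-03 -3.138e+00]
```

```bash
python3 -m jog '[[-0.2,-0.1,2,0,0,0,255],[-0.3,-0.15,5,0.001,-0.004,0.003,255],[-0.3,-0.15,7,0.001,-0.004,0.003,255],[-0.3,-0.15,7.7,0.001,-0.004,0.003,255],[-0.3,-0.15,7.7,0.001,-0.004,0.003,255],[-0.3,-0.15,7.7,0.001,-0.004,0.003,255]]';python3 - <<'E'
from h import *
c=calibration("wrist");im=get_image("wrist")[...,::-1];cv2.imwrite("pics/s1.png",im[0:400,140:500])
move([.468,-.056,.07],-.102+np.pi/2)
# expected pin foot / fixed jaw face top edge for ref
e=np.array([np.cos(-.102),np.sin(-.102)]);n=np.array([-e[1],e[0]]);O=np.array([.4645,-.0545]);z=get_obs()["tool_pos"][2]
for nm,x,y,h in[("fixed top L",-.025,-.025,.046),("fixed top R",-.025,.025,.046),("sprung topL",.021,-.025,.046),("sprung topR",.021,.025,.046),("pin top",.0025,-.0015,z+.032),("pin foot",.0025,-.0015,z-.058)]:
    print(nm,proj("wrist",[[*(O+x*e+y*n),h]],c).round(1)-[140,0])
E
```

```text
t: 15.08
tool_pos: [0.4682, -0.0565, 0.1196]
tool_rot: [-0.161, -3.137, 0.0]
contact_force: [0.1, 0.5, -2.2]
opening: 0.0244
pos [ 0.4689 -0.0566  0.1208] t 15.1333
shift cm [0.11 0.05 5.08]
turn [-0.001  0.002 -0.   ]
turn [3.000e-03 1.000e-03 3.141e+00]
fixed top L [[139.6 169.5]]
fixed top R [[222.4 169.4]]
sprung topL [[142.1 239.1]]
sprung topR [[219.8 239.1]]
pin top [[178.3 320.3]]
pin foot [[178.6 222.3]]
```

View pics/s1.png

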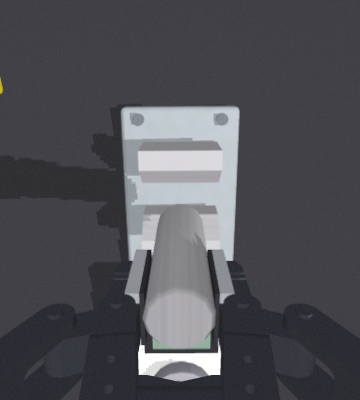

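The fixed jaw's inner top edge is at crop row 170, as predicted. The pin's foot far edge is at row 205 and its top is at (180,315), within about 1–2 mm of the aimed offset of +2.5 mm. Lowering.

```bash
python3 -m jog '[[0.05,0.05,1,0,0,0,255],[0.05,0.05,2,0,0,0,255],[0.05,0.05,2.7,0,0,0,255],[0.05,0.05,3.4,0,0,0,255],[0.05,0.05,4,0,0,0,255],[0.05,0.05,4.2,0,0,0,255],[0.05,0.05,4.2,0,0,0,255]]';python3 -c "
from h import *
move([.468,-.056,.07],-.102+np.pi/2)"
```

```text
t: 15.72
tool_pos: [0.4666, -0.0557, 0.0769]
tool_rot: [-0.16, -3.134, 0.0]
contact_force: [-3.5, 1.0, -5.2]
opening: 0.0246
pos [ 0.4666 -0.0557  0.0769] t 15.7167
shift cm [-0.14 -0.02  0.69]
turn [-0.    -0.003 -0.   ]
turn [-0.005  0.     3.142]
```

```bash
python3 -m jog '[[-0.05,0,0.2,0,0,0,255],[-0.05,0,0.4,0,0,0,255],[-0.05,0,0.55,0,0,0,255],[-0.05,0,0.65,0,0,0,255],[-0.05,0,0.7,0,0,0,255],[-0.05,0,0.75,0,0,0,255],[-0.05,0,0.75,0,0,0,255]]';python3 -c "
from h import *
move([.468,-.056,.07],-.102+np.pi/2)"
```

```text
t: 16.3
tool_pos: [0.4672, -0.0557, 0.07]
tool_rot: [-0.16, -3.134, -0.0]
contact_force: [-5.8, 0.7, 3.1]
opening: 0.0244
pos [ 0.4672 -0.0557  0.07  ] t 16.3
shift cm [-0.08 -0.03  0.  ]
turn [-0.    -0.004  0.   ]
turn [ 0.006 -0.    -3.142]
```

```bash
python3 -m jog '[[0,0,0.1,0,0,0,255],[0,0,0.15,0,0,0,255],[0,0,0.2,0,0,0,255],[0,0,0.2,0,0,0,255]]'
```

```text
t: 16.63
tool_pos: [0.4675, -0.0557, 0.07]
tool_rot: [-0.16, -3.133, -0.0]
contact_force: [-9.3, 2.1, 10.3]
opening: 0.0245
```

Bottomed at z = 0.070 (force rises with no travel). Releasing and rising.

```bash
python3 -m jog '[[0,0,0,0,0,0,140],[0,0,0,0,0,0,120],[0,0,0,0,0,0,60],[0,0,0,0,0,0,0],[0,0,0,0,0,0,0],[0,0,0,0,0,0,0],[0,0,0,0,0,0,0]]'; python3 -m jog '[[0,0,-2,0,0,0,0],[0,0,-5,0,0,0,0],[0,0,-9,0,0,0,0],[0,0,-13,0,0,0,0],[4,0,-15,0,0,0,0],[7,0,-15,0,0,0,0],[7,0,-15,0,0,0,0]]'
python3 - <<'E'
from h import *
w=get_image("wrist")[...,::-1];s=get_image("scene")[...,::-1];print(calibration("wrist")["t"])
o=np.zeros((560,800,3),np.uint8);B=cv2.resize(s[190:330,230:330],(400,560));o[:,400:]=B;A=w[0:400,140:540];o[:400,:400]=A
cv2.imwrite("pics/e1.png",o)
e=np.array([np.cos(-.102),np.sin(-.102)]);n=np.array([-e[1],e[0]]);O=np.array([.4645,-.0545])
for h in(.012,.102): print(proj("wrist",[[*(O),h]]).round(1)-[140,0],(proj("scene",[[*O,h]])-[230,190])*4)
E
```

```text
t: 17.22
tool_pos: [0.4676, -0.0557, 0.0699]
tool_rot: [-0.16, -3.133, -0.0]
contact_force: [0.2, 0.4, -0.4]
opening: 0.0851
t: 17.8
tool_pos: [0.3962, -0.0483, 0.222]
tool_rot: [-0.16, -3.137, 0.002]
contact_force: [-0.5, -0.3, 0.3]
opening: 0.0857
[ 0.00731449 -0.41637054  0.2396862 ]
[[179.6 228. ]] [[199.65509594 228.46644594]]
[[179.8 271.5]] [[185.08211683  90.87762773]]
```

View pics/e1.png

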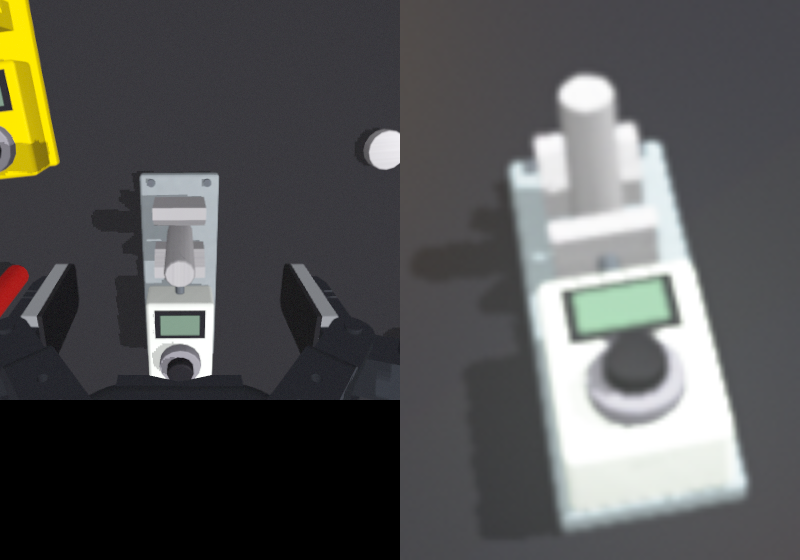

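The pin stands upright in the seat: its top is at wrist crop (180,274) against (179.8,271.5) expected, and scene crop (586,92) against (585,91). Gripper clear and button up. Handing in.

```bash
python3 -c "
from station import *
print(get_obs()['dq'].round(3));print(finish_job())"
```

```text
[ 0.003  0.061 -0.025 -0.    -0.006 -0.   ]
the job is handed in; nothing more can be done
None
```

The job is done and was handed in at about 18 s, well inside the 72 s limit.

- **Zeroing:** I pressed the comparator's button once, with the master still between the jaws. The fingertips stopped at z = 66 mm while the force rose from 5.9 to 9 N, so the button was fully down.
- **Master:** I lifted it out and stood it in the wooden tray. The top camera view afterwards showed it upright near the tray's middle.
- **Pin:** I stood the plain long round pin between the jaws. It stopped at seat height, with the force rising to 10 N and no further travel.

In the last wrist and scene views the pin was upright, with its top within about 3 pixels of where it should be. The gripper was clear and empty, about 15 cm up.

No check failed. My position estimates from different views disagreed by 2–5 mm, and I corrected for that before each grasp. I did not look at the tray again after the pin was placed, and the comparator's screen was never read.

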